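Make up two breakfast trays at the bakery counter

ROBOT

A 6-joint arm with a two-finger parallel gripper is mounted at the origin on the work surface. World frame = base frame: x ahead of the robot, y to its left, z up, the work surface at z = 0. Lengths are in m, angles in degrees, forces in N, time in s.
With the tool pointing down it reaches from about 0.35 to 0.875 m from the base axis. Payload 4.2 kg.
Tool frame: the origin (TCP) lies on the centre line of the jaws, within the pads' length; the fingertips stand 22 mm ahead of it and the grasp point (between the pads) lies 3 mm ahead of it (r.tcp_to_tips is the distance from the TCP to the fingertips, in m); z points along the fingers, y is the line along which they close (so a half turn about z gives the same grasp; the last joint's range is limited). The gripper opens to 87 mm and grips with 3 to 60 N. Pads are 19 mm wide; open, the fingers measure 117 mm over their backs; the gripper's body (75 mm by 190 mm) begins 51 mm behind the grasp point.
Start: joints at [-58.35, 22.042, 0.453, 0, -68.411, -14.817], TCP at [0.181, -0.598, 0.245] pointing down, gripper open.
Joint ranges: [-179.83, 179.83], [-69.29, 118.12], [-61.27, 80.66], [-181.25, 117.63], [-171.15, -9.14], [-177.46, 177.46]. Speed limits (degrees/s): [159.86, 159.86, 180, 180, 180, 180].

INTERFACE

Orientations are given as a 3x3 rotation matrix whose columns are the frame's x, y, z axes.
In Python, from station import r gives the robot as it stands.
- The arm moves only by the tool apply_moves, never from a script. Its argument "plan" is a list of rows, each an object with "grip": the opening, from 0 (shut) to 1 (fully open); "offset": the shift along the tool's x, y, z in cm, a list of three; "spin": the turn about the tool's z in rad. A call has 1 to 5 rows; each row is the pose to reach, as a shift and turn from the pose commanded when the call began, along the tool's axes at that moment; what a row does not reach only later rows make up. A row lasts 1/10 s, in which the tool goes at most 50 mm and 8.59 degrees, less where a joint would pass 70% of its speed; a pose out of reach is approached as far as the arm can. A call with a gripper value outside its range is refused whole. The fingers move at their own pace and stop on an object; the grip force is fixed at half the most. Time passes only in rows, so rows that repeat a pose let the fingers close. It gives the time, the measured TCP pose, the force, the opening and the grip force at its end, in the units of the state.
- r.sense(): the state, without advancing time (a new reading comes with each control period).
- r.capture(name): name is "scene" or "side" or "wrist"; returns a dict with "img" (480x640x3 uint8, blue, green, red), "depth" (480x640 float32, m along the optical axis (not along the pixel's ray), 0 where there is no reading), "mtx" (3x3 intrinsics, pixels), "R" (3x3) and "t" (3): a world point X has camera coordinates R X + t. Camera axes: x right, y down, z forward; pixel columns grow to the right and rows downward; lengths in m; the calibration is good to about 2 mm. A picture is of the moment at which its call begins.
- r.finish_job(): hands the job in; it is judged then, once.
The state is a dict: "time_s": time; "joints": joint angles; "joint_velocities": joint speeds; "effort": joint torques, N m; "tcp_pos": TCP position; "ee_rot": TCP orientation; "wrist_force": force on the tool from outside, world axes, zero at the start; "moment": the same for the moment, N m; "gripper_width": opening from 0.0 (shut) to 1.0 (fully open); "gripper_force": force on a finger pad.
Only numpy, scipy, OpenCV 4.12 (cv2) and the standard library are available. Lean on these libraries where they do the work, as an engineer would, in place of code of your own. Each camera call takes 0.05 s, during which the arm holds its last target. There are 200 camera calls.

TASK

Make up the two breakfast orders: on the black tray lay the half baguette lengthwise in the long bay and stand the honey jar (yellow lid) and the milk bottle (blue cap) in the two small bays, one in each, either way round; on the white tray stand the jam jar (red lid) and the dark round roll, one in each bay, either way round. Set every thing down, not dropped, flat in about the middle of its bay, and leave the green-lidded jar and the orange-capped bottle standing where they are.

Things in the scene. Friction and masses are not known exactly. Their poses are not given: they have to be found in the camera images.
- black_tray: Black tray with a dark slate-grey floor, fixed, 170 (x) by 174 mm (y), turned at most 0.25 rad from world axes. Origin: centre of underside. Floor 5 mm thick; ridges 6 mm wide, 5 mm above the floor, round the rim and between 3 bays: long bay on its far (+x) side, 74 (x) by 162 mm (y), centre x +42, y 0; two small bays on its near (-x) side, each 78 by 78 mm, centres x -40, y +42 and -42 mm.
- white_tray: White tray with a pale grey floor, fixed, 90 (x) by 174 mm (y), turned at most 0.25 rad from world axes. Origin: centre of underside. Floor 5 mm thick; ridges 6 mm wide, 5 mm above the floor, round the rim and between its two bays, each 78 by 78 mm, centres x 0, y +42 and -42 mm.
- baguette: Golden half baguette with pale slashes, hard crust (rigid), lying on its flat underside, about 128 mm long (its x axis), 44 mm wide (its y), 44 mm high, about 100 g. At the start its length lies within 0.4 rad of world y. Origin: centre of its underside; z up.
- round_roll: Dark brown round rye roll with a pale cross on top, hard crust (rigid), 48 mm high, 62 mm diameter between 12 and 32 mm height, rounded above, tapering to a 48 mm foot, about 70 g. Origin: centre of its underside; z up.
- jam_jar: Small closed jam jar standing upright, 44 mm diameter, 58 mm high, about 90 g: dark red filling, red lid. Origin: centre of its underside; z up.
- honey_jar: Small closed jam jar standing upright, 44 mm diameter, 58 mm high, about 90 g: amber filling, yellow lid. Origin: centre of its underside; z up.
- milk_bottle: Small closed bottle standing upright, 80 mm high: body 44 mm diameter up to 50 mm height, shoulder, then a cap 32 mm in diameter from 63 to 80 mm, about 120 g: white, with a blue cap. Origin: centre of its underside; z up.
- green_jar: Small closed jam jar standing upright, 44 mm diameter, 58 mm high, about 90 g: green filling, green lid. Not part of either order: stays where it is. Origin: centre of its underside; z up.
- juice_bottle: Small closed bottle standing upright, 80 mm high: body 44 mm diameter up to 50 mm height, shoulder, then a cap 32 mm in diameter from 63 to 80 mm, about 120 g: orange-yellow, with an orange cap. Not part of either order: stays where it is. Origin: centre of its underside; z up.

How it is judged (in metres and radians):
At the end, for the whole second after the job is handed in: Each ordered thing in its tray and bay, centre within 15 mm of the bay centre along each tray axis, flat on the tray floor (3 mm, tilt under 0.12 rad; baguette along its bay within 0.22 rad), at rest; green jar and juice bottle upright, within 25 mm of their start (x of baguette in the frame of black_tray between 0.027 and 0.057 m and y of baguette in the frame of black_tray between -0.015 and 0.015 m and angle between the x axis of baguette and the y axis of black_tray, either way round below 0.22 rad and ((x of honey_jar in the frame of black_tray between -0.055 and -0.025 m and y of honey_jar in the frame of black_tray between 0.027 and 0.057 m and x of milk_bottle in the frame of black_tray between -0.055 and -0.025 m and y of milk_bottle in the frame of black_tray between -0.057 and -0.027 m) or (x of honey_jar in the frame of black_tray between -0.055 and -0.025 m and y of honey_jar in the frame of black_tray between -0.057 and -0.027 m and x of milk_bottle in the frame of black_tray between -0.055 and -0.025 m and y of milk_bottle in the frame of black_tray between 0.027 and 0.057 m)) and ((x of jam_jar in the frame of white_tray between -0.015 and 0.015 m and y of jam_jar in the frame of white_tray between 0.027 and 0.057 m and x of round_roll in the frame of white_tray between -0.015 and 0.015 m and y of round_roll in the frame of white_tray between -0.057 and -0.027 m) or (x of jam_jar in the frame of white_tray between -0.015 and 0.015 m and y of jam_jar in the frame of white_tray between -0.057 and -0.027 m and x of round_roll in the frame of white_tray between -0.015 and 0.015 m and y of round_roll in the frame of white_tray between 0.027 and 0.057 m)) and z of baguette in the frame of black_tray between 0.002 and 0.009 m and angle between each of baguette, honey_jar, milk_bottle, jam_jar, round_roll, green_jar, juice_bottle's own z axis and vertical below 0.12 rad and linear speed of each of baguette, honey_jar, milk_bottle, jam_jar, round_roll below 0.02 m/s and angular speed of each of baguette, honey_jar, milk_bottle, jam_jar, round_roll below 0.2 rad/s and z of honey_jar in the frame of black_tray between 0.002 and 0.009 m and z of milk_bottle in the frame of black_tray between 0.002 and 0.009 m and z of jam_jar in the frame of white_tray between 0.002 and 0.009 m and z of round_roll in the frame of white_tray between 0.002 and 0.009 m and distance of each of green_jar, juice_bottle from where it was at the start of the episode below 0.025 m); the robot touches nothing.
It fails at once if the green jar or the juice bottle, which belong to no order, is moved more than 25 mm (distance of any of green_jar, juice_bottle from where it was at the start of the episode above 0.025 m).
It fails at once if a thing is dropped (falls free of the fingers faster than 0.7 m/s, about 25 mm of fall) ((linear speed of jam_jar above 0.7 m/s and contact force between jam_jar and the fingers below 0.01 N) or (linear speed of honey_jar above 0.7 m/s and contact force between honey_jar and the fingers below 0.01 N) or (linear speed of milk_bottle above 0.7 m/s and contact force between milk_bottle and the fingers below 0.01 N) or (linear speed of baguette above 0.7 m/s and contact force between baguette and the fingers below 0.01 N) or (linear speed of round_roll above 0.7 m/s and contact force between round_roll and the fingers below 0.01 N)).
It also fails if it takes over 136 s, if anything falls off the work surface, if the arm or the gripper's body presses on something with over 40 N, if the wrist force passes 120 N, or if a joint passes its speed limit or range.

## Working session

There is one attempt and no reset: what is moved stays moved. The work goes in short steps, Python scripts to look and compute and a tool call to move; the robot and the scene stay as the last step left them, time stands still between calls to the robot, and variables do not carry over. Pictures are saved under pics/ and viewed, at most 14 in all, crops included, and the job is handed in when it is done.

Besides the shell and the picture viewer there is one more tool, called after "Call:" by a JSON object that holds its "op" and its "data". apply_moves: Moves the arm, as the interface text tells. Its arguments: {"type":"object","properties":{"plan":{"type":"array"}},"required":["plan"]}

```bash
ls; mkdir -p pics
python3 - <<'E'
from station import r
import cv2,numpy as np
s=r.sense();print(s['tcp_pos'],s['ee_rot'],s['gripper_width'],s['time_s'],r.tcp_to_tips)
for n in("scene","side"):
    c=r.capture(n);cv2.imwrite(f"pics/{n}0.png",c["img"]);print(n,-c["R"].T@c["t"],c["R"][2],c['mtx'][0,0])
    np.savez(f"{n}0.npz",**{k:c[k] for k in("img","depth","mtx","R","t")})
E
```

```text
pics
[ 0.18085019 -0.59768233  0.24346533] [[-9.57213620e-01 -2.89381317e-01 -7.34429598e-04]
 [-2.89382232e-01  9.57211367e-01  2.07934083e-03]
 [ 1.01281971e-04  2.20290424e-03 -9.99997568e-01]] 1.0010687839100676 0.0 0.022
scene [ 1.13881216 -0.00668509  0.77348893] [-0.64124778  0.01356022 -0.76721405] 514.8975590682101
side [0.24072684 0.71091511 0.87296877] [ 0.24585548 -0.61861244 -0.74623973] 504.99390083836266
```

View pics/scene0.png

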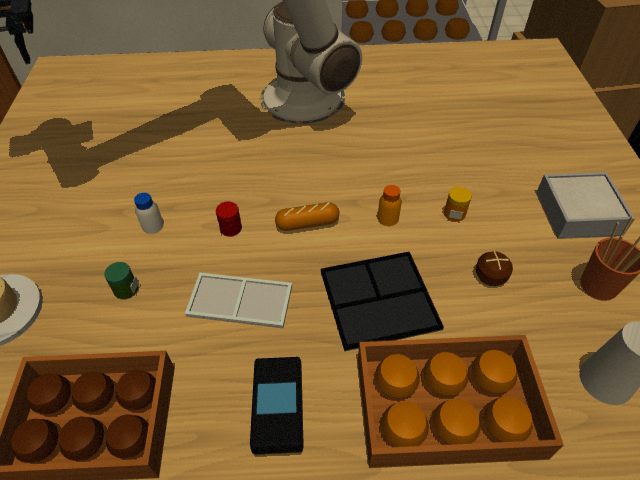

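View pics/side0.png

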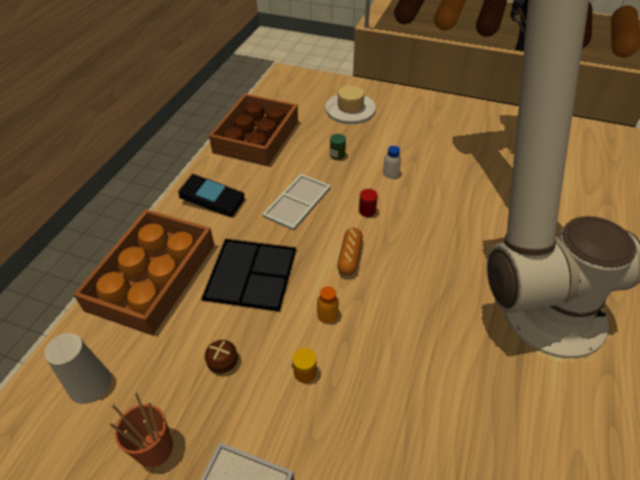

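The scene image (right = +y, down = +x) shows:

| Thing | Pixel position |
|---|---|
| Milk bottle | (150,213) |
| Jam jar | (229,219) |
| Baguette | (308,216) |
| Juice bottle | (390,205) |
| Honey jar | (458,203) |
| Roll | (494,268) |
| Green jar | (122,280) |
| White tray | (240,300) |
| Black tray | (380,298) |

The side view shows the same layout. Next I'll turn these into world positions.

```bash
cat > loc.py <<'E'
import numpy as np,cv2
def cloud(c):
    v,u=np.nonzero(c["depth"]>0);z=c["depth"][v,u]
    p=np.linalg.inv(c["mtx"])@np.stack([u*z,v*z,z]);return (c["R"].T@(p-c["t"][:,None])).T,u,v
def plane(c,uv,h):
    d=c["R"].T@np.linalg.inv(c["mtx"])@np.c_[uv,np.ones(len(uv))].T;o=-c["R"].T@c["t"]
    return (o[:,None]+d*(h-o[2])/d[2]).T[:,:2]
E
python3 - <<'E'
from loc import *
np.set_printoptions(precision=4,suppress=True)
cs={n:dict(np.load(n+"0.npz")) for n in("scene","side")}
P,u,v=cloud(cs["scene"]);Q,_,_=cloud(cs["side"])
seeds=dict(milk=(150,213,.08),jam=(229,219,.058),bag=(308,216,.044),juice=(390,205,.08),honey=(458,203,.058),roll=(494,268,.048),green=(122,280,.058))
for n,(a,b,h) in seeds.items():
    m=(abs(u-a)<4)&(abs(v-b)<4);c=np.median(P[m],0)[:2]
    out=[]
    for X in(P,Q):
        R=.09 if n=='bag' else .045
        k=X[(np.hypot(*(X[:,:2]-c).T)<R)&(X[:,2]>.008)]
        t=k[k[:,2]>h-.006] if n not in('bag','roll') else k[k[:,2]>.015]
        rc=cv2.minAreaRect(t[:,:2].astype(np.float32));out.append((np.round(rc[0],4),np.round(rc[1],3),round(rc[2],1),round(k[:,2].max(),3)))
    print(n,c,out)
# tray
for n,(us,um) in dict(white=((215,300),(297,215)),black=((380,300),(240,275))).items():
  for cn,s in zip(("scene","side"),(us,um)):
    c=cs[cn];g=cv2.cvtColor(c["img"],cv2.COLOR_BGR2HSV).astype(int)
    m=(g[...,2]<75) if n=="black" else (g[...,1]<60)
    m=cv2.morphologyEx(m.astype(np.uint8),cv2.MORPH_CLOSE,np.ones((5,5)))
    _,L=cv2.connectedComponents(m);l=L[s[1],s[0]];y,x=np.nonzero(L==l)
    w=plane(c,np.c_[x,y],.01)
    print(n,cn,l,cv2.minAreaRect((w*1000).astype(np.float32)))
E
```

```text
milk [ 0.4448 -0.3039] [(array([ 0.4302, -0.3144]), array([0.031, 0.031]), 15.8, np.float64(0.083)), (array([ 0.4265, -0.316 ]), array([0.031, 0.033]), 26.1, np.float64(0.085))]
jam [ 0.4658 -0.1502] [(array([ 0.4468, -0.1551]), array([0.045, 0.042]), 6.0, np.float64(0.062)), (array([ 0.4443, -0.1576]), array([0.04 , 0.044]), 17.5, np.float64(0.063))]
bag [0.4545 0.0004] [(array([ 0.4439, -0.0014]), array([0.042, 0.129]), 8.8, np.float64(0.048)), (array([ 0.4369, -0.0018]), array([0.044, 0.128]), 8.5, np.float64(0.048))]
juice [0.4515 0.1591] [(array([0.4343, 0.1623]), array([0.031, 0.032]), 60.1, np.float64(0.083)), (array([0.432 , 0.1606]), array([0.031, 0.032]), 19.7, np.float64(0.083))]
honey [0.4491 0.2925] [(array([0.4301, 0.2996]), array([0.043, 0.045]), 77.1, np.float64(0.061)), (array([0.428 , 0.2969]), array([0.042, 0.044]), 20.8, np.float64(0.062))]
roll [0.6027 0.3238] [(array([0.5906, 0.3293]), array([0.062, 0.054]), 49.9, np.float64(0.051)), (array([0.5861, 0.3305]), array([0.061, 0.054]), 77.2, np.float64(0.05))]
green [ 0.6028 -0.3264] [(array([ 0.5863, -0.3379]), array([0.044, 0.044]), 85.4, np.float64(0.062)), (array([ 0.5836, -0.3395]), array([0.04 , 0.047]), 38.1, np.float64(0.062))]
white scene 90 ((621.6080322265625, -128.840087890625), (174.34402465820312, 92.96339416503906), 79.30647277832031)
white side 31 ((613.8568115234375, -127.3410415649414), (174.6560821533203, 90.43583679199219), 79.23587799072266)
black scene 65 ((734.1314697265625, 184.2519073486328), (402.16815185546875, 279.47259521484375), 8.366415977478027)
black side 91 ((623.0819702148438, 120.6772232055664), (169.3561248779297, 176.8334503173828), 10.566133499145508)
```

Call:
{"op": "apply_moves", "data": {"plan": [{"grip":1,"offset":[-4,3.3,-0.4],"spin":0},{"grip":1,"offset":[-7.5,6.2,-1],"spin":0},{"grip":1,"offset":[-11,9,-1.5],"spin":0},{"grip":1,"offset":[-14.5,12,-2],"spin":0},{"grip":1,"offset":[-18,14.8,-2],"spin":0}]}}

```text
time_s: 0.6
tcp_pos: [0.3111, -0.4028, 0.265]
ee_rot: [[-0.957, -0.289, 0.001], [-0.289, 0.957, -0.0], [-0.001, -0.001, -1.0]]
wrist_force: [0.2, -0.6, -0.8]
gripper_width: 1.0
gripper_force: 0.0
```

Call:
{"op": "apply_moves", "data": {"plan": [{"grip":1,"offset":[-3.5,2.8,-0.4],"spin":0},{"grip":1,"offset":[-7.5,6.2,-1],"spin":0},{"grip":1,"offset":[-11,9,-1.5],"spin":0},{"grip":1,"offset":[-14.5,12,-2],"spin":0},{"grip":1,"offset":[-18,14.8,-3],"spin":0}]}}

```text
time_s: 1.1
tcp_pos: [0.4399, -0.2085, 0.2941]
ee_rot: [[-0.957, -0.29, -0.002], [-0.29, 0.957, 0.001], [0.001, 0.001, -1.0]]
wrist_force: [0.4, -0.6, -0.2]
gripper_width: 1.0
gripper_force: 0.0
```

Call:
{"op": "apply_moves", "data": {"plan": [{"grip":1,"offset":[-3.5,2.8,0],"spin":-0.14},{"grip":1,"offset":[-7,5.6,0],"spin":-0.29},{"grip":1,"offset":[-10.5,8.4,0],"spin":-0.43},{"grip":1,"offset":[-15.3,12.3,0],"spin":-0.57},{"grip":1,"offset":[-15.3,12.3,0],"spin":-0.72}]}}

```text
time_s: 1.6
tcp_pos: [0.5525, -0.045, 0.2934]
ee_rot: [[-0.52, -0.854, -0.001], [-0.854, 0.52, 0.0], [0.0, 0.001, -1.0]]
wrist_force: [-0.4, -0.5, 0.2]
gripper_width: 0.997
gripper_force: 0.0
```

Call:
{"op": "apply_moves", "data": {"plan": [{"grip":1,"offset":[0,0,0],"spin":-0.14},{"grip":1,"offset":[0,0,0],"spin":-0.29},{"grip":1,"offset":[0,0,0],"spin":-0.43},{"grip":1,"offset":[0,0,0],"spin":-0.57},{"grip":1,"offset":[0,0,0],"spin":-0.72}]}}

```text
time_s: 2.1
tcp_pos: [0.5504, -0.0485, 0.294]
ee_rot: [[0.168, -0.986, -0.001], [-0.986, -0.168, 0.0], [-0.0, 0.001, -1.0]]
wrist_force: [-0.1, 0.2, -0.0]
gripper_width: 1.002
gripper_force: 0.0
```

Run:
```python
from station import r
from loc import *
np.set_printoptions(precision=4,suppress=True)
s=r.sense();print(s['time_s'],s['tcp_pos'],s['ee_rot'][:,1],s['joints'])
c=r.capture("wrist");cv2.imwrite("pics/w1.png",c["img"]);print(-c["R"].T@c["t"]);print(c["R"])
np.savez("w1.npz",**{k:c[k] for k in("img","depth","mtx","R","t")})
P,_,_=cloud(dict(np.load("scene0.npz")))
for n,(a,b) in dict(boxR=(.7,.0),boxL=(.7,-.6)).items():
    k=P[(P[:,0]>a)&(P[:,1]>b)&(P[:,1]<b+.35)&(P[:,0]<1)&(P[:,2]>.02)];print(n,k[:,2].max(),k[:,0].min())
```

```text
2.1 [ 0.5504 -0.0485  0.294 ] [-0.9857 -0.1682  0.0012] [ 11.766   13.1739  -5.0854  -0.0173 -71.8096  -2.0749]
[ 0.5633 -0.1257  0.4341]
[[-0.9855 -0.1696  0.0014]
 [-0.1622  0.9447  0.2851]
 [-0.0497  0.2807 -0.9585]]
boxR 0.06406396916852801 0.7439423378403719
boxL 0.06451485659869996 0.7438892439287265
```

View pics/w1.png

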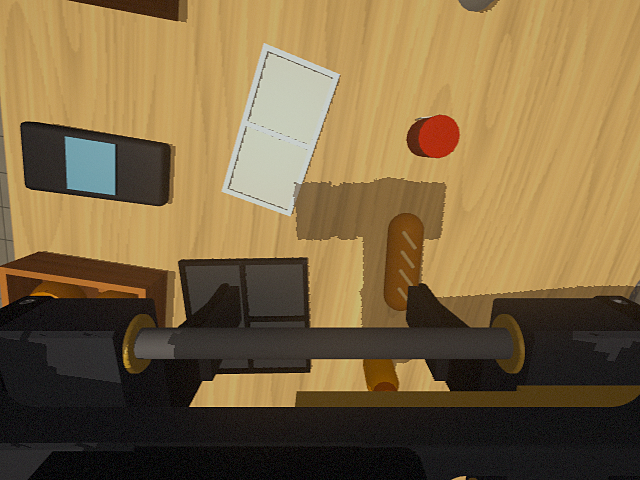

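The wrist image shows the following:
- The white tray's corners are at (265,44), (339,74), (293,216) and (222,191).
- The black tray's visible corners are (179,260), (307,258) and (310,372).
- The jam lid is at (437,136).
- The baguette spans (405,214) to (402,309).

Run:
```python
from loc import *
np.set_printoptions(precision=4,suppress=True)
c=dict(np.load("w1.npz"))
w=plane(c,[(265,44),(339,74),(293,216),(222,191)],.01);print("white",w.mean(0),cv2.minAreaRect((w*1000).astype(np.float32)))
b=plane(c,[(179,260),(307,258),(310,372)],.01);print(b,"black ctr",(b[0]+b[2])/2,[np.linalg.norm(b[i]-b[1]) for i in(0,2)],np.degrees(np.arctan2(*(b[0]-b[1])[::-1])))
P,u,v=cloud(c)
for n,(x,y,R,lo) in dict(jam=(.446,-.156,.04,.05),bag=(.44,-.002,.08,.015)).items():
    k=P[(np.hypot(P[:,0]-x,P[:,1]-y)<R)&(P[:,2]>lo)&(P[:,2]<.08)];print(n,cv2.minAreaRect((k[:,:2]*1000).astype(np.float32)))
s=dict(np.load("scene0.npz"))
w=plane(s,[(197,274),(292,289),(285,326),(187,316)],.01);print("white scene",w.mean(0))
w=plane(s,[(321,267),(408,254),(441,325),(345,346)],.01);print("black scene",w.mean(0),cv2.minAreaRect((w*1000).astype(np.float32)))
```

```text
white [ 0.6166 -0.129 ] ((616.5922241210938, -129.10800170898438), (172.56565856933594, 92.70606994628906), 79.91200256347656)
[[0.7253 0.0475]
 [0.5598 0.0163]
 [0.5281 0.1887]] black ctr [0.6267 0.1181] [np.float64(0.16834501534737578), np.float64(0.17529543706273135)] 10.681948098348945
jam ((444.727783203125, -156.3830108642578), (43.22277069091797, 42.09817886352539), 9.839024543762207)
bag ((439.1306457519531, -3.60784912109375), (42.8219108581543, 126.50282287597656), 8.681856155395508)
white scene [ 0.6259 -0.1271]
black scene [0.6282 0.1191] ((625.811767578125, 118.8370132446289), (168.876708984375, 168.98715209960938), 10.86262035369873)
```

```bash
cat > off.py <<'E'
import numpy as np
from station import r
T=dict(bag=(.440,-.003),long=(.6663,.1267),sp=(.578,.153),sm=(.5934,.0703),wp=(.6246,-.0877),wm=(.6094,-.1703),
 jam=(.4447,-.1562),honey=(.429,.298),roll=(.588,.330),milk=(.428,-.3155))
def chain(*names):
    s=r.sense();R=np.array(s['ee_rot']);p=np.array(s['tcp_pos']);print('z now',p[2].round(4),'t',s['time_s'])
    for n in names:
        q=np.r_[np.array(T[n]),p[2]];print(n,np.round(100*R.T@(q-p),2)[:2]);p=q
E
python3 -c "
from off import *
chain('bag','long','honey','sp','roll','wp')"
```

```text
z now 0.294 t 2.15
bag [-6.38 10.1 ]
long [ -8.88 -24.53]
honey [-20.96  20.42]
sp [ 16.85 -12.18]
roll [-17.26  -4.04]
wp [41.78  3.59]
```

Call:
{"op": "apply_moves", "data": {"plan": [{"grip":1,"offset":[-2.1,3.3,2],"spin":0},{"grip":1,"offset":[-4.2,6.7,5],"spin":0},{"grip":1,"offset":[-6.4,10.1,8.5],"spin":0},{"grip":1,"offset":[-6.4,10.1,13],"spin":0},{"grip":1,"offset":[-6.4,10.1,17],"spin":0}]}}

```text
time_s: 2.65
tcp_pos: [0.4391, -0.0016, 0.1236]
ee_rot: [[0.161, -0.987, 0.001], [-0.987, -0.161, 0.001], [-0.001, -0.001, -1.0]]
wrist_force: [0.6, 0.7, -0.4]
gripper_width: 1.001
gripper_force: 0.0
```

Call:
{"op": "apply_moves", "data": {"plan": [{"grip":1,"offset":[0,0,2],"spin":0},{"grip":1,"offset":[0,0,4.5],"spin":0},{"grip":1,"offset":[0,0,7],"spin":0},{"grip":1,"offset":[0,0,8.5],"spin":0},{"grip":1,"offset":[0,0,9],"spin":0}]}}

```text
time_s: 3.15
tcp_pos: [0.4395, -0.0022, 0.033]
ee_rot: [[0.16, -0.987, -0.004], [-0.987, -0.16, -0.001], [0.001, 0.004, -1.0]]
wrist_force: [-0.2, 0.1, 0.2]
gripper_width: 1.001
gripper_force: 0.0
```

Call:
{"op": "apply_moves", "data": {"plan": [{"grip":0.4,"offset":[0,0,0],"spin":0},{"grip":0.2,"offset":[0,0,0],"spin":0},{"grip":0.2,"offset":[0,0,0],"spin":0},{"grip":0.2,"offset":[0,0,0],"spin":0},{"grip":0.2,"offset":[0,0,0],"spin":0}]}}

```text
time_s: 3.65
tcp_pos: [0.4409, -0.0017, 0.0351]
ee_rot: [[0.162, -0.987, 0.001], [-0.987, -0.162, 0.0], [-0.0, -0.001, -1.0]]
wrist_force: [-1.0, 0.0, 0.4]
gripper_width: 0.632
gripper_force: 0.0
```

Call:
{"op": "apply_moves", "data": {"plan": [{"grip":0.2,"offset":[0,0,0],"spin":0},{"grip":0.2,"offset":[0,0,0],"spin":0},{"grip":0.2,"offset":[0,0,0],"spin":0}]}}

```text
time_s: 3.95
tcp_pos: [0.4404, -0.0019, 0.0348]
ee_rot: [[0.162, -0.987, -0.001], [-0.987, -0.162, -0.0], [0.0, 0.001, -1.0]]
wrist_force: [-2.0, 0.5, 4.3]
gripper_width: 0.507
gripper_force: 30.0
```

Call:
{"op": "apply_moves", "data": {"plan": [{"grip":0.2,"offset":[0,0,-1],"spin":0},{"grip":0.2,"offset":[0,0,-3],"spin":0},{"grip":0.2,"offset":[0,0,-5.5],"spin":0},{"grip":0.2,"offset":[-0.7,-2,-7.5],"spin":0},{"grip":0.2,"offset":[-2,-5.4,-8],"spin":0}]}}

```text
time_s: 4.45
tcp_pos: [0.4909, 0.0265, 0.1176]
ee_rot: [[0.161, -0.987, 0.004], [-0.987, -0.161, 0.001], [-0.001, -0.004, -1.0]]
wrist_force: [0.3, -0.4, -1.5]
gripper_width: 0.503
gripper_force: 30.0
```

Call:
{"op": "apply_moves", "data": {"plan": [{"grip":0.2,"offset":[-1.6,-4.2,0],"spin":0},{"grip":0.2,"offset":[-3.2,-8.4,0],"spin":0},{"grip":0.2,"offset":[-4.8,-12.6,0],"spin":0},{"grip":0.2,"offset":[-6.2,-16.5,0],"spin":0},{"grip":0.2,"offset":[-7,-19,0],"spin":0}]}}

```text
time_s: 4.95
tcp_pos: [0.6691, 0.1281, 0.1144]
ee_rot: [[0.163, -0.987, 0.001], [-0.987, -0.163, 0.0], [-0.0, -0.001, -1.0]]
wrist_force: [-0.2, -1.2, -1.9]
gripper_width: 0.503
gripper_force: 30.0
```

Call:
{"op": "apply_moves", "data": {"plan": [{"grip":0.2,"offset":[0,0,1.5],"spin":0},{"grip":0.2,"offset":[0,0,3],"spin":0},{"grip":0.2,"offset":[0,0,4.5],"spin":0},{"grip":0.2,"offset":[0,0,5.5],"spin":0},{"grip":0.2,"offset":[0,0,5.5],"spin":0}]}}

```text
time_s: 5.45
tcp_pos: [0.6649, 0.1256, 0.0573]
ee_rot: [[0.162, -0.987, -0.005], [-0.987, -0.162, -0.002], [0.001, 0.005, -1.0]]
wrist_force: [-0.4, -0.4, -2.0]
gripper_width: 0.504
gripper_force: 30.0
```

Run:
```python
from station import r
from loc import *
from off import *
chain('long')
c=r.capture("wrist");cv2.imwrite("pics/w2.png",c["img"]);np.savez("w2.npz",**{k:c[k] for k in("img","depth","mtx","R","t")})
print(r.sense()['gripper_width'],r.sense()['wrist_force'])
```

```text
z now 0.0573 t 5.45
long [-0.08 -0.16]
0.5043390371570322 [-0.80032634 -0.16291342 -0.61225224]
```

View pics/w2.png

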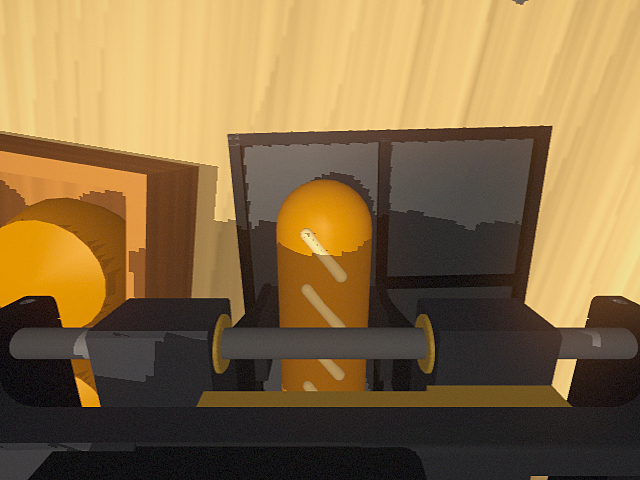

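The baguette hangs over the long bay. The tray's near rim runs from (230,134) to (551,127), and the ridge is at (384,138). I'll check the tray's position from these close-up pixels.

Run:
```python
from loc import *
np.set_printoptions(precision=4,suppress=True)
c=dict(np.load("w2.npz"))
b=plane(c,[(230,134),(551,127),(384,139)],.01);print(b,np.linalg.norm(b[0]-b[1]),np.degrees(np.arctan2(*(b[0]-b[1])[::-1])))
a=np.radians(10.6);R=np.array([[np.cos(a),-np.sin(a)],[np.sin(a),np.cos(a)]])
print("tray ctr",b[:2].mean(0)-R@[0,-.087])
# baguette near end at height ~.022+bottom
print(plane(c,[(324,180)],.045))
```

```text
[[0.726  0.0501]
 [0.5611 0.0193]
 [0.646  0.0394]] 0.16768547754473287 10.581469957173267
tray ctr [0.6275 0.1202]
[[0.6744 0.0623]]
```

Call:
{"op": "apply_moves", "data": {"plan": [{"grip":0.2,"offset":[-0.15,-0.3,0.6],"spin":0},{"grip":0.2,"offset":[-0.15,-0.3,1.1],"spin":0},{"grip":0.2,"offset":[-0.15,-0.3,1.5],"spin":0},{"grip":0.2,"offset":[-0.15,-0.3,1.7],"spin":0},{"grip":0.2,"offset":[-0.15,-0.3,1.7],"spin":0}]}}

```text
time_s: 6.0
tcp_pos: [0.6693, 0.1284, 0.0421]
ee_rot: [[0.162, -0.987, -0.001], [-0.987, -0.162, -0.0], [0.0, 0.001, -1.0]]
wrist_force: [-0.2, -0.6, -0.8]
gripper_width: 0.506
gripper_force: 30.0
```

Call:
{"op": "apply_moves", "data": {"plan": [{"grip":0.2,"offset":[0,0,0],"spin":0},{"grip":0.2,"offset":[0,0,0],"spin":0}]}}

```text
time_s: 6.2
tcp_pos: [0.6697, 0.1286, 0.0428]
ee_rot: [[0.162, -0.987, 0.001], [-0.987, -0.162, 0.0], [-0.0, -0.001, -1.0]]
wrist_force: [0.6, -0.1, -1.9]
gripper_width: 0.501
gripper_force: 30.0
```

Call:
{"op": "apply_moves", "data": {"plan": [{"grip":0.2,"offset":[0,0,0.1],"spin":0},{"grip":0.2,"offset":[0,0,0.2],"spin":0},{"grip":0.2,"offset":[0,0,0.25],"spin":0},{"grip":0.2,"offset":[0,0,0.25],"spin":0}]}}

```text
time_s: 6.6
tcp_pos: [0.6695, 0.1285, 0.0399]
ee_rot: [[0.162, -0.987, -0.0], [-0.987, -0.162, -0.0], [0.0, 0.0, -1.0]]
wrist_force: [-0.1, -0.0, -0.3]
gripper_width: 0.498
gripper_force: 30.0
```

Call:
{"op": "apply_moves", "data": {"plan": [{"grip":0.75,"offset":[0,0,0],"spin":0},{"grip":0.75,"offset":[0,0,0],"spin":0},{"grip":0.75,"offset":[0,0,0],"spin":0},{"grip":0.75,"offset":[0,0,0],"spin":0},{"grip":0.75,"offset":[0,0,0],"spin":0}]}}

```text
time_s: 7.1
tcp_pos: [0.6696, 0.1285, 0.0402]
ee_rot: [[0.162, -0.987, 0.0], [-0.987, -0.162, 0.0], [-0.0, -0.0, -1.0]]
wrist_force: [-0.1, 0.2, -0.5]
gripper_width: 0.742
gripper_force: 0.0
```

Call:
{"op": "apply_moves", "data": {"plan": [{"grip":0.75,"offset":[0,0,-1],"spin":0},{"grip":0.75,"offset":[0,0,-3.5],"spin":0},{"grip":1,"offset":[0,0,-7],"spin":0},{"grip":1,"offset":[0,0,-10],"spin":0},{"grip":1,"offset":[-2,2,-11],"spin":0}]}}

```text
time_s: 7.6
tcp_pos: [0.6502, 0.1444, 0.155]
ee_rot: [[0.16, -0.987, 0.009], [-0.987, -0.16, 0.002], [-0.001, -0.009, -1.0]]
wrist_force: [0.3, 0.9, -0.4]
gripper_width: 0.938
gripper_force: 0.0
```

Call:
{"op": "apply_moves", "data": {"plan": [{"grip":1,"offset":[-3.3,3.3,0],"spin":0},{"grip":1,"offset":[-6.6,6.6,0],"spin":0},{"grip":1,"offset":[-10,10,0],"spin":0},{"grip":1,"offset":[-13.4,13.4,0],"spin":0},{"grip":1,"offset":[-16.5,16.5,0],"spin":0}]}}

```text
time_s: 8.1
tcp_pos: [0.4554, 0.2821, 0.1511]
ee_rot: [[0.163, -0.987, 0.001], [-0.987, -0.163, 0.001], [-0.001, -0.001, -1.0]]
wrist_force: [0.2, 1.6, -0.1]
gripper_width: 0.999
gripper_force: 0.0
```

Call:
{"op": "apply_moves", "data": {"plan": [{"grip":1,"offset":[-2.1,2.5,0],"spin":0},{"grip":1,"offset":[-2.1,2.5,0],"spin":0},{"grip":1,"offset":[-2.1,2.5,0],"spin":0}]}}

```text
time_s: 8.4
tcp_pos: [0.4286, 0.2984, 0.1511]
ee_rot: [[0.164, -0.986, 0.001], [-0.986, -0.164, 0.001], [-0.001, -0.001, -1.0]]
wrist_force: [0.0, 0.6, -0.0]
gripper_width: 1.001
gripper_force: 0.0
```

Run:
```python
from station import r
from loc import *
from off import *
chain('honey')
c=r.capture("scene");cv2.imwrite("pics/s2.png",c["img"][150:390,90:560]);np.savez("s2.npz",**{k:c[k] for k in("img","depth","mtx","R","t")})
```

```text
z now 0.1511 t 8.4
honey [ 0.05 -0.03]
```

View pics/s2.png

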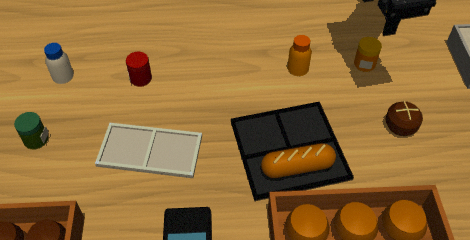

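The baguette now lies in the long bay (crop pixel 298,160), and the other things haven't moved. Next is the honey jar.

Call:
{"op": "apply_moves", "data": {"plan": [{"grip":1,"offset":[0,0,4],"spin":0},{"grip":1,"offset":[0,0,7.5],"spin":0},{"grip":1,"offset":[0,0,10],"spin":0},{"grip":1,"offset":[0,0,11],"spin":0},{"grip":0.2,"offset":[0,0,11.1],"spin":0}]}}

```text
time_s: 8.95
tcp_pos: [0.4293, 0.2968, 0.038]
ee_rot: [[0.161, -0.987, -0.001], [-0.987, -0.161, -0.002], [0.002, 0.002, -1.0]]
wrist_force: [-1.2, -0.5, 0.7]
gripper_width: 0.965
gripper_force: 0.0
```

Call:
{"op": "apply_moves", "data": {"plan": [{"grip":0.2,"offset":[0,0,0],"spin":0},{"grip":0.2,"offset":[0,0,0],"spin":0},{"grip":0.2,"offset":[0,0,0],"spin":0},{"grip":0.2,"offset":[0,0,0],"spin":0},{"grip":0.2,"offset":[0,0,0],"spin":0}]}}

```text
time_s: 9.45
tcp_pos: [0.429, 0.298, 0.0396]
ee_rot: [[0.162, -0.987, 0.001], [-0.987, -0.162, 0.001], [-0.001, -0.001, -1.0]]
wrist_force: [0.4, 0.2, -0.2]
gripper_width: 0.535
gripper_force: 0.0
```

Call:
{"op": "apply_moves", "data": {"plan": [{"grip":0.2,"offset":[0,0,0],"spin":0},{"grip":0.2,"offset":[0,0,0],"spin":0},{"grip":0.2,"offset":[0,0,0],"spin":0}]}}

```text
time_s: 9.75
tcp_pos: [0.429, 0.298, 0.0395]
ee_rot: [[0.163, -0.987, 0.001], [-0.987, -0.163, 0.001], [-0.0, -0.001, -1.0]]
wrist_force: [-0.9, -0.3, 5.3]
gripper_width: 0.497
gripper_force: 30.0
```

Call:
{"op": "apply_moves", "data": {"plan": [{"grip":0.2,"offset":[0,0,-1],"spin":0},{"grip":0.2,"offset":[0,0,-3],"spin":0},{"grip":0.2,"offset":[0,0,-6],"spin":0},{"grip":0.2,"offset":[1.7,-1.3,-8.5],"spin":0},{"grip":0.2,"offset":[4.7,-3.6,-9],"spin":0}]}}

```text
time_s: 10.25
tcp_pos: [0.4731, 0.2591, 0.1328]
ee_rot: [[0.166, -0.986, 0.005], [-0.986, -0.166, 0.004], [-0.004, -0.006, -1.0]]
wrist_force: [1.0, 0.4, -1.2]
gripper_width: 0.495
gripper_force: 30.0
```

Call:
{"op": "apply_moves", "data": {"plan": [{"grip":0.2,"offset":[3.3,-2.5,0],"spin":0},{"grip":0.2,"offset":[6.6,-5,0],"spin":0},{"grip":0.2,"offset":[9.5,-7.2,0],"spin":0},{"grip":0.2,"offset":[12,-9,0],"spin":0},{"grip":0.2,"offset":[12,-9,0],"spin":0}]}}

```text
time_s: 10.75
tcp_pos: [0.5822, 0.1508, 0.1288]
ee_rot: [[0.158, -0.987, 0.0], [-0.987, -0.158, -0.0], [0.0, -0.0, -1.0]]
wrist_force: [-0.2, -1.0, -1.2]
gripper_width: 0.499
gripper_force: 30.0
```

Call:
{"op": "apply_moves", "data": {"plan": [{"grip":0.2,"offset":[0,0,2],"spin":0},{"grip":0.2,"offset":[0,0,4.5],"spin":0},{"grip":0.2,"offset":[0,0,6.5],"spin":0},{"grip":0.2,"offset":[0,0,7.8],"spin":0},{"grip":0.2,"offset":[0,0,8],"spin":0}]}}

```text
time_s: 11.25
tcp_pos: [0.5789, 0.1532, 0.0474]
ee_rot: [[0.162, -0.987, -0.004], [-0.987, -0.162, -0.002], [0.001, 0.004, -1.0]]
wrist_force: [0.1, 0.0, -0.5]
gripper_width: 0.498
gripper_force: 30.0
```

Call:
{"op": "apply_moves", "data": {"plan": [{"grip":0.2,"offset":[0,0,0.1],"spin":0},{"grip":0.2,"offset":[0,0,0.2],"spin":0},{"grip":0.2,"offset":[0,0,0.2],"spin":0}]}}

```text
time_s: 11.55
tcp_pos: [0.5808, 0.1537, 0.048]
ee_rot: [[0.162, -0.987, 0.002], [-0.987, -0.162, 0.001], [-0.001, -0.002, -1.0]]
wrist_force: [0.0, 0.3, -0.2]
gripper_width: 0.502
gripper_force: 30.0
```

Height is 0.048, so about 3 mm remains before contact.

Call:
{"op": "apply_moves", "data": {"plan": [{"grip":0.2,"offset":[0,0,0.1],"spin":0},{"grip":0.2,"offset":[0,0,0.2],"spin":0},{"grip":0.2,"offset":[0,0,0.3],"spin":0},{"grip":0.2,"offset":[0,0,0.3],"spin":0},{"grip":0.2,"offset":[0,0,0.3],"spin":0}]}}

```text
time_s: 12.05
tcp_pos: [0.5804, 0.1534, 0.0446]
ee_rot: [[0.162, -0.987, 0.0], [-0.987, -0.162, 0.0], [-0.0, -0.0, -1.0]]
wrist_force: [-1.3, -0.1, 3.3]
gripper_width: 0.498
gripper_force: 30.0
```

Call:
{"op": "apply_moves", "data": {"plan": [{"grip":0.7,"offset":[0,0,0],"spin":0},{"grip":0.7,"offset":[0,0,0],"spin":0},{"grip":0.7,"offset":[0,0,0],"spin":0},{"grip":0.7,"offset":[0,0,0],"spin":0},{"grip":0.7,"offset":[0,0,0],"spin":0}]}}

```text
time_s: 12.55
tcp_pos: [0.5803, 0.1534, 0.0438]
ee_rot: [[0.162, -0.987, -0.0], [-0.987, -0.162, -0.0], [0.0, 0.0, -1.0]]
wrist_force: [-0.1, -1.1, 0.1]
gripper_width: 0.696
gripper_force: 0.0
```

Call:
{"op": "apply_moves", "data": {"plan": [{"grip":0.7,"offset":[0,0,-1],"spin":0},{"grip":0.7,"offset":[0,0,-3.5],"spin":0},{"grip":0.7,"offset":[0,0,-7],"spin":0},{"grip":1,"offset":[-2,-0.5,-9],"spin":0},{"grip":1,"offset":[-5.5,-1.2,-10],"spin":0}]}}

```text
time_s: 13.05
tcp_pos: [0.5844, 0.2092, 0.148]
ee_rot: [[0.16, -0.987, 0.004], [-0.987, -0.16, 0.002], [-0.002, -0.005, -1.0]]
wrist_force: [-0.1, 0.1, -0.6]
gripper_width: 0.805
gripper_force: 0.0
```

Call:
{"op": "apply_moves", "data": {"plan": [{"grip":1,"offset":[-4.4,-0.8,0],"spin":0},{"grip":1,"offset":[-8,-1.6,0],"spin":0},{"grip":1,"offset":[-11.8,-2.4,0],"spin":0},{"grip":1,"offset":[-11.8,-2.4,0],"spin":0},{"grip":1,"offset":[-11.8,-2.4,0],"spin":0}]}}

```text
time_s: 13.55
tcp_pos: [0.5874, 0.3307, 0.1442]
ee_rot: [[0.164, -0.987, -0.0], [-0.987, -0.164, -0.0], [0.0, 0.0, -1.0]]
wrist_force: [0.7, -0.1, 1.2]
gripper_width: 0.995
gripper_force: 0.0
```

Run:
```python
from off import *
T['wp']=(.6246,-.0877)
chain('roll','wp','jam','wm','milk')
```

```text
z now 0.1442 t 13.55
roll [ 0.08 -0.05]
wp [41.81  3.23]
jam [ 3.81 18.87]
wm [  4.09 -16.02]
milk [11.35 20.27]
```

Call:
{"op": "apply_moves", "data": {"plan": [{"grip":1,"offset":[0,0,4],"spin":0},{"grip":1,"offset":[0,0,7],"spin":0},{"grip":1,"offset":[0,0,9.5],"spin":0},{"grip":1,"offset":[0,0,11],"spin":0},{"grip":1,"offset":[0,0,11.2],"spin":0}]}}

```text
time_s: 14.05
tcp_pos: [0.587, 0.3281, 0.0303]
ee_rot: [[0.161, -0.987, -0.003], [-0.987, -0.161, -0.003], [0.002, 0.004, -1.0]]
wrist_force: [0.2, 0.1, -0.9]
gripper_width: 0.999
gripper_force: 0.0
```

Call:
{"op": "apply_moves", "data": {"plan": [{"grip":0.4,"offset":[0,0,0],"spin":0},{"grip":0.4,"offset":[0,0,0],"spin":0},{"grip":0.4,"offset":[0,0,0],"spin":0},{"grip":0.4,"offset":[0,0,0],"spin":0},{"grip":0.4,"offset":[0,0,0],"spin":0}]}}

```text
time_s: 14.55
tcp_pos: [0.588, 0.3302, 0.0331]
ee_rot: [[0.163, -0.987, 0.001], [-0.987, -0.163, 0.001], [-0.001, -0.001, -1.0]]
wrist_force: [-1.5, 1.1, 2.7]
gripper_width: 0.693
gripper_force: 30.0
```

Call:
{"op": "apply_moves", "data": {"plan": [{"grip":0.4,"offset":[0,0,0],"spin":0},{"grip":0.4,"offset":[0,0,0],"spin":0}]}}

```text
time_s: 14.75
tcp_pos: [0.588, 0.3302, 0.0331]
ee_rot: [[0.163, -0.987, 0.001], [-0.987, -0.163, 0.001], [-0.0, -0.001, -1.0]]
wrist_force: [-2.6, -0.6, 4.3]
gripper_width: 0.701
gripper_force: 30.0
```

Call:
{"op": "apply_moves", "data": {"plan": [{"grip":0.4,"offset":[0,0,-1],"spin":0},{"grip":0.4,"offset":[0,0,-3],"spin":0},{"grip":0.4,"offset":[0,0,-6],"spin":0},{"grip":0.4,"offset":[1,0,-8.5],"spin":0},{"grip":0.4,"offset":[3.8,0.2,-9],"spin":0}]}}

```text
time_s: 15.25
tcp_pos: [0.5938, 0.2947, 0.126]
ee_rot: [[0.166, -0.986, 0.007], [-0.986, -0.166, 0.004], [-0.003, -0.008, -1.0]]
wrist_force: [-0.3, -0.8, 0.8]
gripper_width: 0.69
gripper_force: 30.0
```

Call:
{"op": "apply_moves", "data": {"plan": [{"grip":0.4,"offset":[4,0.3,0],"spin":0},{"grip":0.4,"offset":[8,0.6,0],"spin":0},{"grip":0.4,"offset":[12,0.9,0],"spin":0},{"grip":0.4,"offset":[16,1.2,0],"spin":0},{"grip":0.4,"offset":[20,1.5,0],"spin":0}]}}

```text
time_s: 15.75
tcp_pos: [0.6095, 0.0908, 0.1222]
ee_rot: [[0.162, -0.987, 0.0], [-0.987, -0.162, 0.0], [-0.0, -0.0, -1.0]]
wrist_force: [1.0, -0.1, -0.8]
gripper_width: 0.699
gripper_force: 30.0
```

Call:
{"op": "apply_moves", "data": {"plan": [{"grip":0.4,"offset":[4,0.3,0],"spin":0},{"grip":0.4,"offset":[8,0.6,0],"spin":0},{"grip":0.4,"offset":[12,0.9,0],"spin":0},{"grip":0.4,"offset":[15.5,1.3,0],"spin":0},{"grip":0.4,"offset":[18,1.5,0],"spin":0}]}}

```text
time_s: 16.25
tcp_pos: [0.6237, -0.0901, 0.122]
ee_rot: [[0.16, -0.987, -0.0], [-0.987, -0.16, -0.0], [-0.0, 0.0, -1.0]]
wrist_force: [-0.5, 1.3, -1.4]
gripper_width: 0.691
gripper_force: 30.0
```

Call:
{"op": "apply_moves", "data": {"plan": [{"grip":0.4,"offset":[0,0,1.5],"spin":0},{"grip":0.4,"offset":[0,0,3.5],"spin":0},{"grip":0.4,"offset":[0,0,5.5],"spin":0},{"grip":0.4,"offset":[0,0,6],"spin":0},{"grip":0.4,"offset":[0,0,6],"spin":0}]}}

```text
time_s: 16.75
tcp_pos: [0.6235, -0.0878, 0.0613]
ee_rot: [[0.162, -0.987, -0.002], [-0.987, -0.162, -0.0], [-0.0, 0.002, -1.0]]
wrist_force: [-0.1, 0.5, -0.0]
gripper_width: 0.693
gripper_force: 30.0
```

Run:
```python
from station import r
from loc import *
from off import *
chain('wp')
c=r.capture("wrist");cv2.imwrite("pics/w3.png",c["img"]);np.savez("w3.npz",**{k:c[k] for k in("img","depth","mtx","R","t")})
```

```text
z now 0.0613 t 16.75
wp [ 0.01 -0.11]
```

View pics/w3.png

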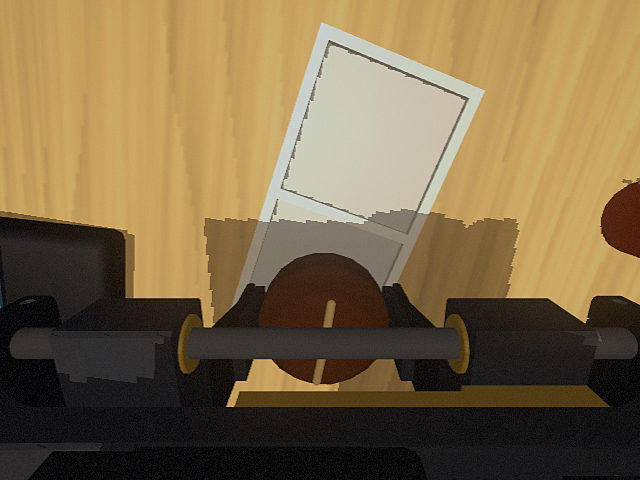

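The roll hangs over the +y bay. The tray's far outer corners are at (322,23) and (484,92), and the empty bay's inner corners are at (329,40), (468,97), (412,234) and (280,188).

Run:
```python
from loc import *
np.set_printoptions(precision=4,suppress=True)
c=dict(np.load("w3.npz"))
b=plane(c,[(322,23),(484,92)],.01);print(b,np.linalg.norm(b[0]-b[1]),np.degrees(np.arctan2(*(b[0]-b[1])[::-1])))
w=plane(c,[(329,40),(468,97),(412,234),(280,188)],.0075);print(w.mean(0),cv2.minAreaRect((w*1000).astype(np.float32)))
for a in(-10.4,-11):
    a=np.radians(a);R=np.array([[np.cos(a),-np.sin(a)],[np.sin(a),np.cos(a)]])
    print("ctr",b.mean(0)-R@[0,-.087],"wm",b.mean(0)-R@[0,-.045],"wp",b.mean(0)-R@[0,-.129],w.mean(0)+R@[0,.084])
```

```text
[[ 0.6458 -0.2223]
 [ 0.558  -0.2054]] 0.08939507667297554 -10.926821464415754
[ 0.6095 -0.1706] ((609.3056640625, -170.72979736328125), (78.80086517333984, 81.2490234375), 80.11759948730469)
ctr [ 0.6176 -0.1283] wm [ 0.61   -0.1696] wp [ 0.6252 -0.087 ] [ 0.6246 -0.088 ]
ctr [ 0.6185 -0.1284] wm [ 0.6105 -0.1697] wp [ 0.6265 -0.0872] [ 0.6255 -0.0881]
```

Call:
{"op": "apply_moves", "data": {"plan": [{"grip":0.4,"offset":[0,-0.15,0.7],"spin":0},{"grip":0.4,"offset":[0,-0.15,1.3],"spin":0},{"grip":0.4,"offset":[0,-0.15,1.8],"spin":0},{"grip":0.4,"offset":[0,-0.15,2],"spin":0},{"grip":0.4,"offset":[0,-0.15,2],"spin":0}]}}

```text
time_s: 17.3
tcp_pos: [0.6252, -0.0875, 0.0416]
ee_rot: [[0.162, -0.987, -0.001], [-0.987, -0.162, -0.0], [-0.0, 0.001, -1.0]]
wrist_force: [-0.1, -0.0, -0.3]
gripper_width: 0.697
gripper_force: 30.0
```

Call:
{"op": "apply_moves", "data": {"plan": [{"grip":0.4,"offset":[0,0,0.1],"spin":0},{"grip":0.4,"offset":[0,0,0.2],"spin":0},{"grip":0.4,"offset":[0,0,0.2],"spin":0},{"grip":0.4,"offset":[0,0,0.2],"spin":0},{"grip":0.4,"offset":[0,0,0.2],"spin":0}]}}

```text
time_s: 17.8
tcp_pos: [0.6256, -0.0875, 0.0402]
ee_rot: [[0.162, -0.987, 0.0], [-0.987, -0.162, 0.0], [0.0, -0.0, -1.0]]
wrist_force: [0.5, -0.9, 0.0]
gripper_width: 0.693
gripper_force: 30.0
```

Call:
{"op": "apply_moves", "data": {"plan": [{"grip":0.4,"offset":[0,0,0.1],"spin":0},{"grip":0.4,"offset":[0,0,0.2],"spin":0},{"grip":0.4,"offset":[0,0,0.2],"spin":0},{"grip":0.4,"offset":[0,0,0.2],"spin":0}]}}

```text
time_s: 18.2
tcp_pos: [0.6256, -0.0875, 0.0381]
ee_rot: [[0.162, -0.987, 0.0], [-0.987, -0.162, -0.0], [0.0, -0.0, -1.0]]
wrist_force: [1.4, 0.4, -0.2]
gripper_width: 0.692
gripper_force: 30.0
```

Call:
{"op": "apply_moves", "data": {"plan": [{"grip":0.92,"offset":[0,0,0],"spin":0},{"grip":0.92,"offset":[0,0,0],"spin":0},{"grip":0.92,"offset":[0,0,0],"spin":0},{"grip":0.92,"offset":[0,0,0],"spin":0},{"grip":0.92,"offset":[0,0,0],"spin":0}]}}

```text
time_s: 18.7
tcp_pos: [0.6255, -0.0875, 0.0381]
ee_rot: [[0.162, -0.987, 0.0], [-0.987, -0.162, 0.0], [0.0, -0.0, -1.0]]
wrist_force: [0.7, 0.1, 0.4]
gripper_width: 0.917
gripper_force: 0.0
```

Call:
{"op": "apply_moves", "data": {"plan": [{"grip":0.92,"offset":[0,0,-1],"spin":0},{"grip":0.92,"offset":[0,0,-3.5],"spin":0},{"grip":1,"offset":[0,0,-7],"spin":0},{"grip":1,"offset":[0.4,2,-9.5],"spin":0},{"grip":1,"offset":[1,5,-10.5],"spin":0}]}}

```text
time_s: 19.2
tcp_pos: [0.5802, -0.1053, 0.1469]
ee_rot: [[0.164, -0.986, 0.008], [-0.986, -0.164, -0.0], [0.002, -0.007, -1.0]]
wrist_force: [0.2, -0.1, -0.6]
gripper_width: 0.995
gripper_force: 0.0
```

Call:
{"op": "apply_moves", "data": {"plan": [{"grip":1,"offset":[0.9,4.5,0],"spin":0},{"grip":1,"offset":[1.8,9,0],"spin":0},{"grip":1,"offset":[2.5,12,0],"spin":0},{"grip":1,"offset":[2.85,14,0],"spin":0},{"grip":1,"offset":[2.85,14,0],"spin":0}]}}

```text
time_s: 19.7
tcp_pos: [0.4417, -0.1569, 0.144]
ee_rot: [[0.16, -0.987, -0.0], [-0.987, -0.16, 0.0], [-0.0, -0.0, -1.0]]
wrist_force: [0.3, -0.9, 0.4]
gripper_width: 1.001
gripper_force: 0.0
```

Run:
```python
from off import *
T['wm']=(.6099,-.170);T['sm']=(.5954,.0713)
chain('jam','wm','milk','sm')
```

```text
z now 0.144 t 19.7
jam [-0.02 -0.3 ]
wm [  4.01 -16.08]
milk [11.44 20.29]
sm [-35.49 -22.73]
```

Now the jam jar: go down and grip it at a TCP height of about 0.040.

Call:
{"op": "apply_moves", "data": {"plan": [{"grip":1,"offset":[0,0,4],"spin":0},{"grip":1,"offset":[0,0,7],"spin":0},{"grip":1,"offset":[0,0,9.5],"spin":0},{"grip":1,"offset":[0,0,10.4],"spin":0},{"grip":0.2,"offset":[0,0,10.4],"spin":0}]}}

```text
time_s: 20.2
tcp_pos: [0.4445, -0.1562, 0.0383]
ee_rot: [[0.163, -0.987, -0.002], [-0.987, -0.163, -0.0], [-0.0, 0.002, -1.0]]
wrist_force: [-1.2, 0.1, 0.6]
gripper_width: 0.966
gripper_force: 0.0
```

Call:
{"op": "apply_moves", "data": {"plan": [{"grip":0.2,"offset":[0,0,0],"spin":0},{"grip":0.2,"offset":[0,0,0],"spin":0},{"grip":0.2,"offset":[0,0,0],"spin":0},{"grip":0.2,"offset":[0,0,0],"spin":0},{"grip":0.2,"offset":[0,0,0],"spin":0}]}}

```text
time_s: 20.7
tcp_pos: [0.4445, -0.1563, 0.0395]
ee_rot: [[0.162, -0.987, 0.001], [-0.987, -0.162, -0.0], [0.0, -0.001, -1.0]]
wrist_force: [-0.3, -0.1, -1.1]
gripper_width: 0.539
gripper_force: 0.0
```

Call:
{"op": "apply_moves", "data": {"plan": [{"grip":0.2,"offset":[0,0,0],"spin":0},{"grip":0.2,"offset":[0,0,0],"spin":0},{"grip":0.2,"offset":[0,0,0],"spin":0}]}}

```text
time_s: 21.0
tcp_pos: [0.4445, -0.1563, 0.0394]
ee_rot: [[0.162, -0.987, 0.001], [-0.987, -0.162, -0.0], [0.0, -0.001, -1.0]]
wrist_force: [-1.6, 1.0, 5.2]
gripper_width: 0.497
gripper_force: 30.0
```

Call:
{"op": "apply_moves", "data": {"plan": [{"grip":0.2,"offset":[0,0,-1],"spin":0},{"grip":0.2,"offset":[0,0,-3],"spin":0},{"grip":0.2,"offset":[0,0,-6],"spin":0},{"grip":0.2,"offset":[0.4,-1.5,-7.8],"spin":0},{"grip":0.2,"offset":[1.2,-5,-8],"spin":0}]}}

```text
time_s: 21.5
tcp_pos: [0.4951, -0.1601, 0.1222]
ee_rot: [[0.162, -0.987, 0.003], [-0.987, -0.162, 0.0], [0.0, -0.003, -1.0]]
wrist_force: [1.3, -0.4, -1.0]
gripper_width: 0.5
gripper_force: 30.0
```

Call:
{"op": "apply_moves", "data": {"plan": [{"grip":0.2,"offset":[1,-4,0],"spin":0},{"grip":0.2,"offset":[2,-7.5,0],"spin":0},{"grip":0.2,"offset":[2.6,-10,0],"spin":0},{"grip":0.2,"offset":[2.8,-11.1,0],"spin":0},{"grip":0.2,"offset":[2.8,-11.1,0],"spin":0}]}}

```text
time_s: 22.0
tcp_pos: [0.61, -0.1695, 0.1184]
ee_rot: [[0.162, -0.987, -0.001], [-0.987, -0.162, 0.0], [-0.0, 0.001, -1.0]]
wrist_force: [-0.3, 0.1, -0.8]
gripper_width: 0.502
gripper_force: 30.0
```

Call:
{"op": "apply_moves", "data": {"plan": [{"grip":0.2,"offset":[0,0,2],"spin":0},{"grip":0.2,"offset":[0,0,4],"spin":0},{"grip":0.2,"offset":[0,0,6],"spin":0},{"grip":0.2,"offset":[0,0,6.9],"spin":0},{"grip":0.2,"offset":[0,0,6.9],"spin":0}]}}

```text
time_s: 22.5
tcp_pos: [0.6076, -0.1695, 0.0489]
ee_rot: [[0.162, -0.987, -0.004], [-0.987, -0.162, 0.0], [-0.001, 0.004, -1.0]]
wrist_force: [-0.4, 0.6, -0.2]
gripper_width: 0.501
gripper_force: 30.0
```

Call:
{"op": "apply_moves", "data": {"plan": [{"grip":0.2,"offset":[0,0,0.1],"spin":0},{"grip":0.2,"offset":[0,0,0.2],"spin":0},{"grip":0.2,"offset":[0,0,0.2],"spin":0},{"grip":0.2,"offset":[0,0,0.2],"spin":0}]}}

```text
time_s: 22.9
tcp_pos: [0.6099, -0.1696, 0.0487]
ee_rot: [[0.162, -0.987, 0.001], [-0.987, -0.162, -0.0], [0.0, -0.001, -1.0]]
wrist_force: [-0.4, -0.8, -0.9]
gripper_width: 0.497
gripper_force: 30.0
```

Call:
{"op": "apply_moves", "data": {"plan": [{"grip":0.2,"offset":[0,0,0.15],"spin":0},{"grip":0.2,"offset":[0,0,0.3],"spin":0},{"grip":0.2,"offset":[0,0,0.4],"spin":0},{"grip":0.2,"offset":[0,0,0.4],"spin":0},{"grip":0.2,"offset":[0,0,0.4],"spin":0}]}}

```text
time_s: 23.4
tcp_pos: [0.6096, -0.1696, 0.0445]
ee_rot: [[0.162, -0.987, 0.0], [-0.987, -0.162, -0.0], [0.0, -0.0, -1.0]]
wrist_force: [-1.0, 0.2, 3.1]
gripper_width: 0.495
gripper_force: 30.0
```

Call:
{"op": "apply_moves", "data": {"plan": [{"grip":0.72,"offset":[0,0,0],"spin":0},{"grip":0.72,"offset":[0,0,0],"spin":0},{"grip":0.72,"offset":[0,0,0],"spin":0},{"grip":0.72,"offset":[0,0,0],"spin":0},{"grip":0.72,"offset":[0,0,0],"spin":0}]}}

```text
time_s: 23.9
tcp_pos: [0.6096, -0.1697, 0.0438]
ee_rot: [[0.162, -0.987, -0.0], [-0.987, -0.162, 0.0], [-0.0, 0.0, -1.0]]
wrist_force: [-0.1, 0.2, -0.3]
gripper_width: 0.716
gripper_force: 0.0
```

Call:
{"op": "apply_moves", "data": {"plan": [{"grip":0.72,"offset":[0,0,-1],"spin":0},{"grip":0.72,"offset":[0,0,-3.5],"spin":0},{"grip":0.72,"offset":[0,0,-7],"spin":0},{"grip":1,"offset":[0.5,1,-10.5],"spin":0},{"grip":1,"offset":[2,3.5,-12],"spin":0}]}}

```text
time_s: 24.4
tcp_pos: [0.5814, -0.1948, 0.1688]
ee_rot: [[0.166, -0.986, 0.008], [-0.986, -0.166, -0.002], [0.003, -0.008, -1.0]]
wrist_force: [-0.5, -0.9, -0.5]
gripper_width: 0.83
gripper_force: 0.0
```

Call:
{"op": "apply_moves", "data": {"plan": [{"grip":1,"offset":[2.1,3.7,0],"spin":0},{"grip":1,"offset":[4.2,7.4,0],"spin":0},{"grip":1,"offset":[6.3,11.1,0],"spin":0},{"grip":1,"offset":[8.2,14.5,0],"spin":0},{"grip":1,"offset":[9.5,16.8,0],"spin":0}]}}

```text
time_s: 24.9
tcp_pos: [0.4259, -0.3172, 0.1651]
ee_rot: [[0.161, -0.987, 0.001], [-0.987, -0.161, -0.0], [0.0, -0.001, -1.0]]
wrist_force: [0.3, 1.3, 0.2]
gripper_width: 0.996
gripper_force: 0.0
```

Run:
```python
from off import *
T['sm']=(.5954,.0713)
chain('milk','sm')
```

```text
z now 0.1651 t 24.9
milk [-0.13 -0.23]
sm [-35.48 -22.75]
```

Call:
{"op": "apply_moves", "data": {"plan": [{"grip":1,"offset":[0,0,0],"spin":0},{"grip":1,"offset":[0,0,4],"spin":0},{"grip":1,"offset":[0,0,8],"spin":0},{"grip":1,"offset":[0,0,11],"spin":0},{"grip":1,"offset":[0,0,12.5],"spin":0}]}}

```text
time_s: 25.4
tcp_pos: [0.4273, -0.3152, 0.0369]
ee_rot: [[0.163, -0.987, -0.003], [-0.987, -0.163, 0.001], [-0.002, 0.003, -1.0]]
wrist_force: [0.5, -0.3, -0.2]
gripper_width: 0.998
gripper_force: 0.0
```

Call:
{"op": "apply_moves", "data": {"plan": [{"grip":0.2,"offset":[0,0,0],"spin":0},{"grip":0.2,"offset":[0,0,0],"spin":0},{"grip":0.2,"offset":[0,0,0],"spin":0},{"grip":0.2,"offset":[0,0,0],"spin":0},{"grip":0.2,"offset":[0,0,0],"spin":0}]}}

```text
time_s: 25.9
tcp_pos: [0.4286, -0.3162, 0.0401]
ee_rot: [[0.162, -0.987, 0.002], [-0.987, -0.162, -0.001], [0.001, -0.002, -1.0]]
wrist_force: [-0.0, 0.9, 0.0]
gripper_width: 0.632
gripper_force: 0.0
```

Call:
{"op": "apply_moves", "data": {"plan": [{"grip":0.2,"offset":[0,0,0],"spin":0},{"grip":0.2,"offset":[0,0,0],"spin":0},{"grip":0.2,"offset":[0,0,0],"spin":0}]}}

```text
time_s: 26.2
tcp_pos: [0.4282, -0.3161, 0.0395]
ee_rot: [[0.162, -0.987, 0.0], [-0.987, -0.162, -0.0], [0.0, -0.0, -1.0]]
wrist_force: [-0.6, 0.3, 4.0]
gripper_width: 0.496
gripper_force: 30.0
```

Call:
{"op": "apply_moves", "data": {"plan": [{"grip":0.2,"offset":[0,0,-1],"spin":0},{"grip":0.2,"offset":[0,0,-3],"spin":0},{"grip":0.2,"offset":[0,0,-6.5],"spin":0},{"grip":0.2,"offset":[-1,-0.6,-9.5],"spin":0},{"grip":0.2,"offset":[-3.5,-2.2,-11],"spin":0}]}}

```text
time_s: 26.7
tcp_pos: [0.4447, -0.2791, 0.1522]
ee_rot: [[0.16, -0.987, 0.004], [-0.987, -0.16, -0.002], [0.003, -0.004, -1.0]]
wrist_force: [0.7, -0.0, -0.9]
gripper_width: 0.502
gripper_force: 30.0
```

Call:
{"op": "apply_moves", "data": {"plan": [{"grip":0.2,"offset":[-3.4,-2.2,0],"spin":0},{"grip":0.2,"offset":[-6.8,-4.4,0],"spin":0},{"grip":0.2,"offset":[-10.2,-6.6,0],"spin":0},{"grip":0.2,"offset":[-13.6,-8.8,0],"spin":0},{"grip":0.2,"offset":[-17,-11,0],"spin":0}]}}

```text
time_s: 27.2
tcp_pos: [0.5251, -0.0908, 0.1495]
ee_rot: [[0.162, -0.987, 0.0], [-0.987, -0.162, 0.0], [-0.0, -0.0, -1.0]]
wrist_force: [0.3, 0.8, -0.3]
gripper_width: 0.492
gripper_force: 30.0
```

Call:
{"op": "apply_moves", "data": {"plan": [{"grip":0.2,"offset":[-3.4,-2.2,0],"spin":0},{"grip":0.2,"offset":[-6.8,-4.4,0],"spin":0},{"grip":0.2,"offset":[-10.2,-6.6,0],"spin":0},{"grip":0.2,"offset":[-13,-8.4,0],"spin":0},{"grip":0.2,"offset":[-15,-9.6,0],"spin":0}]}}

```text
time_s: 27.7
tcp_pos: [0.5959, 0.0733, 0.1492]
ee_rot: [[0.164, -0.987, 0.0], [-0.987, -0.164, 0.0], [-0.0, -0.0, -1.0]]
wrist_force: [-0.6, 0.4, -1.3]
gripper_width: 0.499
gripper_force: 30.0
```

Call:
{"op": "apply_moves", "data": {"plan": [{"grip":0.2,"offset":[0,0,0],"spin":0},{"grip":0.2,"offset":[0,0,2],"spin":0},{"grip":0.2,"offset":[0,0,4],"spin":0},{"grip":0.2,"offset":[0,0,5],"spin":0},{"grip":0.2,"offset":[0,0,5],"spin":0}]}}

```text
time_s: 28.2
tcp_pos: [0.594, 0.0701, 0.0975]
ee_rot: [[0.161, -0.987, -0.004], [-0.987, -0.161, -0.001], [0.001, 0.004, -1.0]]
wrist_force: [-0.5, 0.4, -1.9]
gripper_width: 0.498
gripper_force: 30.0
```

Run:
```python
from loc import *
from off import *
T['sm']=(.5954,.0713)
chain('sm')
c=r.capture("scene");cv2.imwrite("pics/s3.png",cv2.resize(c["img"][170:350,180:500],None,fx=2,fy=2))
```

```text
z now 0.0975 t 28.2
sm [-0.1  -0.16]
```

View pics/s3.png

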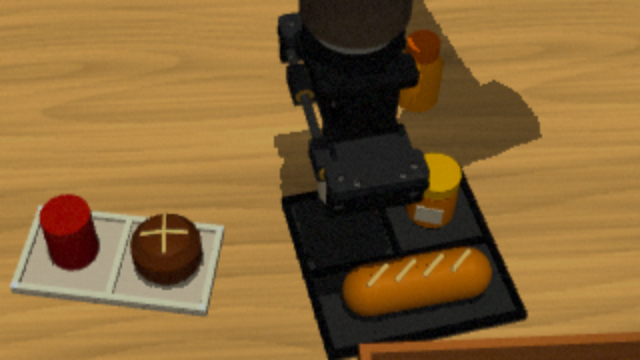

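The jam jar (70,232), roll (167,248), honey jar (435,190) and baguette (417,280) are all standing or lying in their bays. Now I'll lower the milk.

Call:
{"op": "apply_moves", "data": {"plan": [{"grip":0.2,"offset":[0,0,1.5],"spin":0},{"grip":0.2,"offset":[0,0,3],"spin":0},{"grip":0.2,"offset":[0,0,4.2],"spin":0},{"grip":0.2,"offset":[0,0,4.7],"spin":0},{"grip":0.2,"offset":[0,0,4.7],"spin":0}]}}

```text
time_s: 28.75
tcp_pos: [0.5953, 0.0711, 0.0518]
ee_rot: [[0.162, -0.987, -0.001], [-0.987, -0.162, -0.0], [0.0, 0.001, -1.0]]
wrist_force: [0.2, 0.1, -0.0]
gripper_width: 0.497
gripper_force: 30.0
```

Call:
{"op": "apply_moves", "data": {"plan": [{"grip":0.2,"offset":[0,0,0.1],"spin":0},{"grip":0.2,"offset":[0,0,0.2],"spin":0},{"grip":0.2,"offset":[0,0,0.2],"spin":0},{"grip":0.2,"offset":[0,0,0.2],"spin":0}]}}

```text
time_s: 29.15
tcp_pos: [0.5955, 0.0713, 0.0504]
ee_rot: [[0.162, -0.987, 0.001], [-0.987, -0.162, 0.0], [-0.0, -0.001, -1.0]]
wrist_force: [-0.3, -0.4, -1.5]
gripper_width: 0.498
gripper_force: 30.0
```

Call:
{"op": "apply_moves", "data": {"plan": [{"grip":0.2,"offset":[0,0,0.2],"spin":0},{"grip":0.2,"offset":[0,0,0.4],"spin":0},{"grip":0.2,"offset":[0,0,0.5],"spin":0},{"grip":0.2,"offset":[0,0,0.58],"spin":0},{"grip":0.2,"offset":[0,0,0.58],"spin":0}]}}

```text
time_s: 29.65
tcp_pos: [0.5952, 0.0712, 0.0446]
ee_rot: [[0.162, -0.987, -0.0], [-0.987, -0.162, -0.0], [0.0, 0.0, -1.0]]
wrist_force: [-1.6, 0.3, 3.1]
gripper_width: 0.493
gripper_force: 30.0
```

Call:
{"op": "apply_moves", "data": {"plan": [{"grip":0.2,"offset":[0,0,0],"spin":0},{"grip":0.2,"offset":[0,0,0],"spin":0}]}}

```text
time_s: 29.85
tcp_pos: [0.5952, 0.0712, 0.0446]
ee_rot: [[0.162, -0.987, -0.0], [-0.987, -0.162, -0.0], [0.0, 0.0, -1.0]]
wrist_force: [-2.8, 0.3, 4.0]
gripper_width: 0.496
gripper_force: 30.0
```

The milk has touched the floor, so I'll release it and back away upward and clear.

Call:
{"op": "apply_moves", "data": {"plan": [{"grip":0.72,"offset":[0,0,0],"spin":0},{"grip":0.72,"offset":[0,0,0],"spin":0},{"grip":0.72,"offset":[0,0,0],"spin":0},{"grip":0.72,"offset":[0,0,0],"spin":0},{"grip":0.72,"offset":[0,0,0],"spin":0}]}}

```text
time_s: 30.35
tcp_pos: [0.5954, 0.0713, 0.0441]
ee_rot: [[0.162, -0.987, 0.0], [-0.987, -0.162, -0.0], [0.0, -0.0, -1.0]]
wrist_force: [0.4, 0.1, 0.3]
gripper_width: 0.714
gripper_force: 0.0
```

Call:
{"op": "apply_moves", "data": {"plan": [{"grip":0.72,"offset":[0,0,-1],"spin":0},{"grip":0.72,"offset":[0,0,-3.5],"spin":0},{"grip":0.72,"offset":[0,0,-7],"spin":0},{"grip":0.72,"offset":[0,0,-11],"spin":0},{"grip":0.72,"offset":[0,0,-15],"spin":0}]}}

```text
time_s: 30.85
tcp_pos: [0.5951, 0.0711, 0.1965]
ee_rot: [[0.162, -0.987, 0.0], [-0.987, -0.162, -0.0], [0.0, -0.0, -1.0]]
wrist_force: [-0.3, 0.1, 0.3]
gripper_width: 0.722
gripper_force: 0.0
```

Call:
{"op": "apply_moves", "data": {"plan": [{"grip":0.72,"offset":[0,4,-2],"spin":0},{"grip":0.72,"offset":[0,8,-4],"spin":0},{"grip":0.72,"offset":[0,12,-6],"spin":0},{"grip":0.72,"offset":[0,15,-8],"spin":0},{"grip":0.72,"offset":[0,15,-8],"spin":0}]}}

```text
time_s: 31.35
tcp_pos: [0.4456, 0.0464, 0.2785]
ee_rot: [[0.163, -0.987, 0.007], [-0.987, -0.163, 0.003], [-0.002, -0.008, -1.0]]
wrist_force: [0.6, -1.2, 0.5]
gripper_width: 0.721
gripper_force: 0.0
```

Run:
```python
from loc import *
from off import *
np.set_printoptions(precision=4,suppress=True)
print(r.sense()['tcp_pos'],r.sense()['wrist_force'])
cs=[r.capture(n) for n in("scene","side")]
cv2.imwrite("pics/s4.png",cs[0]["img"])
cl=[cloud(c)[0] for c in cs]
def loc(a,ang): 
    t=np.radians(ang);return lambda p:np.array([[np.cos(t),np.sin(t)],[-np.sin(t),np.cos(t)]])@(np.array(p)-a)
B=loc((.627,.120),10.6);W=loc((.6177,-.1285),-10.6);I=loc((0,0),0)
for n,(x,y),lo,R,f in [("bag",(.668,.1277),.022,.075,B),("honey",(.58,.153),.058,.04,B),("milk",(.5954,.0713),.08,.04,B),("jam",(.61,-.17),.058,.04,W),("roll",(.6256,-.0875),.022,.045,W),("green",(.585,-.339),.053,.04,I),("juice",(.433,.161),.075,.04,I)]:
    for X in cl:
        k=X[(np.hypot(X[:,0]-x,X[:,1]-y)<R)&(X[:,2]>lo)&(X[:,2]<.1)]
        if n=="bag": k=k[np.abs(k[:,:2]@[.983,.184]-np.dot([x,y],[.983,.184]))<.035]
        if len(k)>8:
            rc=cv2.minAreaRect(k[:,:2].astype(np.float32));print(n,f(rc[0]),np.round(rc[1],3),round(rc[2],1),k[:,2].max().round(3))
```

```text
[0.4456 0.0464 0.2785] [ 0.6392 -1.225   0.494 ]
bag [0.0459 0.0005] [0.043 0.128] 10.8 0.053
bag [0.0401 0.0025] [0.044 0.124] 9.4 0.054
honey [-0.0384  0.0427] [0.042 0.043] 81.8 0.066
honey [-0.042  0.042] [0.041 0.043] 65.5 0.067
milk [-0.0386 -0.0418] [0.031 0.032] 88.5 0.089
milk [-0.0428 -0.0418] [0.03  0.031] 17.1 0.088
jam [ 0.0005 -0.0412] [0.044 0.044] 33.2 0.066
jam [-0.0015 -0.043 ] [0.044 0.045] 62.1 0.068
roll [0.0029 0.0457] [0.058 0.061] 7.5 0.057
roll [-0.0062  0.0458] [0.06  0.055] 42.5 0.059
green [ 0.5866 -0.3377] [0.043 0.043] 68.2 0.062
juice [0.4338 0.1627] [0.031 0.033] 71.2 0.083
juice [0.4319 0.161 ] [0.031 0.032] 55.6 0.083
```

View pics/s4.png

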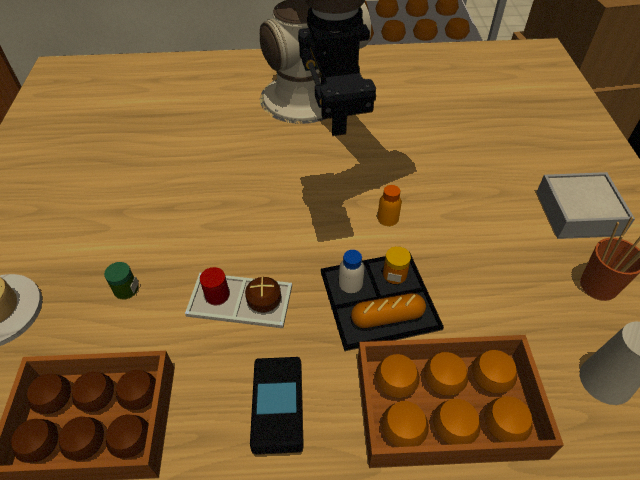

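All five ordered things are in their bays, within about 6 mm of centre. The milk bottle is at (351,272), honey jar (397,265), baguette (388,312), jam jar (214,286) and roll (263,293). The green jar (122,280) and juice bottle (390,205) are where they started.

```bash
python3 -c "
from station import r
print(r.finish_job())"
```

```text
the job is handed in; nothing more can be done
None
```

I made up both breakfast orders and handed the job in at about 31 s of the 136 s limit: the last camera check had all five things within about 6 mm of their bay centres and the green jar and juice bottle unmoved, but the hand-in gave no verdict.

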